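# Shut the open cap, bring the square canister to the front and hold the carousel

## Task

One flip cap on the small-parts carousel was left open: before anything is turned, press that cap fully shut so that no washers are flung out. Then take the carousel by the tee handle on its post and turn it until the square canister stands at the front, in line with the pointer on the foot, and finish holding the handle firmly so that the carousel stays still while I prise the tight cap off with both hands: do not let go. Keep every canister standing in its collar with its cap shut, and leave the other things on the bench where they are.

Things in the scene. Friction and masses are not known exactly. Their poses are not given: they have to be found in the camera images.
- carousel_base: Fixed dark steel foot of the carousel, 140 mm wide. Origin: on the turning axis at bench level; z up. Front = its -x side, where a steel strip comes out from under the turntable and ends in a small upright pointed pointer, 105 mm from the axis, 28 mm high. A canister is at the front when its centre lies on the foot's -x axis.
- carousel: Turntable, turns endlessly either way on the foot (friction 0.05 N m, stays where left). Aluminium disc 178 mm wide, top 18 mm above the bench; five grey collars (47 mm wide, 28 mm high) 72 degrees apart on a 60 mm radius, a canister in each; centre post 15 mm thick with a black tee handle on top. Origin: on the axis at bench level; x axis along the handle's bar.
- carousel_handle (a point): Centre of the tee handle's bar, on the turning axis, 136 mm above the bench. Bar: 64 mm long (along the carousel's x), 14 mm thick, 22 mm high (125 to 147 mm above the bench); grip it across its 14 mm from above. With all caps shut nothing else of the carousel rises above 98 mm.
- open_canister: The canister whose grey flip cap stands open: white, round, 40 mm in diameter, 72 mm tall to the rim, about 0.12 kg, loose in a collar. Origin: centre of its underside; z up. The cap (disc 41 mm wide, 8 mm thick) hinges about a line along y, 21.5 mm from the centre on the +x side, 72 mm above the underside (90 mm above the bench).
- open_canister_cap (a joint): Angle of the open cap: 0 = shut flat on the rim, 1.57 = upright on its hinge, more = leaning back past the hinge (towards the canister's +x). Starts at 1.6 to 2.0. Stiff hinge: it stays where left, no spring or snap; about 0.5 N at its edge moves it. Push it over from behind and press it down; shut means under 0.1.
- open_canister_cap_mid (a point): Centre of the open canister's cap, mid thickness, 21.5 mm from the hinge line; the free edge is 20.5 mm farther, then a thumb tab of 7 mm. When shut it lies 76 mm above the canister's underside, over its centre.
- square_canister: The one square canister: white, 30 x 30 mm with rounded corners, 72 mm tall to its rim, with a grey square flip cap 8 mm thick, shut; loose, standing in one collar of the carousel. Origin: centre of its underside; z up.
- square_canister_cap (a joint): Hinge angle of the square canister's cap: 0 = shut flat on the rim; it stays where it is left (stiff hinge). Starts and stays shut.
- front_canister: White round canister with its grey hinged flip cap shut: 40 mm in diameter, 72 mm tall to the rim, cap a disc 41 mm wide and 8 mm thick; loose, in a collar of the carousel. Origin: centre of its underside; z up; cap hinge on its +x side, thumb tab on its -x side. It starts nearest to the pointer.
- front_canister_cap (a joint): Hinge angle of the front canister's cap: 0 = shut flat on the rim; it stays where it is left (stiff hinge). Starts and stays shut.
- plain_canister: White round canister with its grey hinged flip cap shut: 40 mm in diameter, 72 mm tall to the rim, cap a disc 41 mm wide and 8 mm thick; loose, in a collar of the carousel. Origin: centre of its underside; z up; cap hinge on its +x side, thumb tab on its -x side.
- plain_canister_cap (a joint): Hinge angle of the plain canister's cap: 0 = shut flat on the rim; it stays where it is left (stiff hinge). Starts and stays shut.
- spare_canister: White round canister with its grey hinged flip cap shut: 40 mm in diameter, 72 mm tall to the rim, cap a disc 41 mm wide and 8 mm thick; loose, in a collar of the carousel. Origin: centre of its underside; z up; cap hinge on its +x side, thumb tab on its -x side.
- spare_canister_cap (a joint): Hinge angle of the spare canister's cap: 0 = shut flat on the rim; it stays where it is left (stiff hinge). Starts and stays shut.
- brass_nipple: Bystander: brass hex pipe nipple, 27 mm across and 48 mm tall, standing on end on the bench near the carousel's front. Origin: underside.
- bush_steel: Bystander: steel bush, 42 mm in diameter, 40 mm high, on the bench beside the carousel. Origin: underside.
- ptfe_tape: Bystander: blue thread-tape spool, 52 mm in diameter, 14 mm high, flat on the bench behind the carousel. Origin: underside.
- spanner_13: Bystander: steel combination spanner, 178 mm long, 7 mm high, flat on the bench between the carousel and the toggle clamp. Origin: underside, at its middle.

How it is judged:
By the outcome, as a careful person would: the job done as asked, in the order asked, and still so for the second after the job is handed in, while the arm keeps its last pose, push and grip.
It also fails if it takes over 54 s, if anything falls off the work surface, if the arm or the gripper's body presses on something with over 40 N, if the wrist force passes 120 N, or if a joint passes its speed limit or range.

## Robot

A 7-joint arm with a two-finger parallel gripper is mounted at the origin on the work surface; the furniture and walls round the work are solid. World frame = base frame: x ahead of the robot, y to its left, z up, the work surface at z = 0. Lengths are in mm, angles in rad, forces in N, time in s.
With the tool pointing down it reaches from about 425 to 875 mm from the base axis. Payload 4.7 kg.
Tool frame: the origin (TCP) lies between the finger pads, 19 mm behind the fingertips; this is the grasp point; z points along the fingers, y is the line along which they close (so a half turn about z gives the same grasp; the last joint's range is limited). The gripper opens to 85 mm and grips with 20 to 120 N. Pads are 22 mm wide; open, the fingers measure 114 mm over their backs; the gripper's body (76 mm by 85 mm) begins 54 mm behind the grasp point. The pads swing forward as they close: fully open they stand 13 mm farther back than shut.
Start: joints at [-1.103, 0.321, -0.07, 1.45, 0.023, 1.371, -0.057], TCP at [284.977, 584.218, 250.049] pointing down, gripper open.
Joint ranges: [-2.86, 2.86], [-0.3, 2.09], [-1.38, 1.24], [0.06, 2.45], [-1.56, 4.7], [0.09, 2.05], [-2.69, 2.69]. Speed limits (rad/s): [2.57, 2.57, 3.14, 3.14, 3.14, 3.14, 3.14].

## Interface

Orientations are given as a unit quaternion [w, x, y, z].
In Python, from bench import ctrl, vision, telemetry gives the robot as it stands (ctrl), with the cameras (vision) and the readings (telemetry).
- The arm moves only by the tool step_hand, called after ">>>" in YAML: its name, and indented under it one key for each argument. Schema: {"type":"object","properties":{"steps":{"type":"array","items":{"type":"object","properties":{"sx":{"type":"number"},"sy":{"type":"number"},"sz":{"type":"number"},"ax":{"type":"number"},"ay":{"type":"number"},"az":{"type":"number"}},"additionalProperties":false},"minItems":1,"maxItems":10},"aperture":{"type":"number"},"squeeze":{"type":"number"},"only":{"type":"string"},"quiet":{"type":"boolean"},"lines":{"type":"string"}},"required":["steps"],"additionalProperties":false}. steps is a list of rows, 1 to 10 of them, each an object with the fields sx, sy, sz (the shift in fractions of the full range, 1 being 30 cm), ax, ay, az (a rotation vector in a scale on which 1.0 is pi/2 rad); a field left out counts as zero; each row shifts and turns the commanded pose from where the row before left it, along the tool's axes as they then stand; what a row does not reach is not made up. A row lasts 1/12 s, in which the tool goes at most 41.7 mm and 0.125 rad, less where a joint would pass 70% of its speed; a pose out of reach is approached as far as the arm can. aperture is the finger opening in mm, set as the call begins (left out keeps the last). The fingers move at their own pace and stop on an object; squeeze is the grip in N (left out, the last holds). Time passes only in rows, so rows that do not move let the fingers close. The tool returns the time, the measured TCP pose, the force, the opening and the grip force at its end. only (a regular expression) keeps the lines of the reply that match it, lines (a string "A,B") keeps lines A to B, and quiet returns only ok. No shift or turn number may pass 1 either way. Input that does not fit is refused with a message, and nothing moves.
- telemetry.observe(): the state, without advancing time (a new reading comes with each control period).
- vision.get_image(name): name is "scene" or "top" or "wrist"; returns the picture (384x512x3 uint8, red, green, blue); there is no depth.
- vision.get_calibration(name): a dict with "fx", "fy", "cx", "cy" (pixels), "T" (4x4, takes a point from camera to world coordinates). Camera axes: x right, y up, looking along -z (the intrinsics and any distortion apply to the point x, -y, -z); pixel columns grow to the right and rows downward; lengths in mm; the calibration is good to about 2 mm. A picture is of the moment at which its call begins: read the wrist's pose just before it. get_calibration takes no time and is no camera call; for the wrist camera it gives the pose at the moment of the call.
- ctrl.close_job(): hands the job in; it is judged then, once.
The state is a dict: "time": time; "joint_pos": joint angles; "qvel": joint speeds; "tau": joint torques, N m; "tool_pos": TCP position; "eef_rot": TCP orientation; "wrist_force": force on the tool from outside, world axes, zero at the start; "moment": the same for the moment, N m; "width": finger opening in mm; "grip_force": force on a finger pad.
Only numpy, scipy, OpenCV 4.12 (cv2) and the standard library are available. Lean on these libraries where they do the work, as an engineer would, in place of code of your own. Each camera call takes 0.05 s, during which the arm holds its last target. There are 200 camera calls.

## Working session

There is one attempt and no reset: what is moved stays moved. The work goes in short steps, Python scripts to look and compute and a tool call to move; the robot and the scene stay as the last step left them, time stands still between calls to the robot, and variables do not carry over. Pictures are saved under pics/ and viewed, at most 10 in all, crops included, and the job is handed in when it is done.

```bash
ls; mkdir -p pics; python3 - <<'E'
from bench import ctrl, vision, telemetry
import cv2,json
for n in ("scene","top"):
    im=vision.get_image(n); cv2.imwrite(f"pics/{n}0.png",im[:,:,::-1])
    c=vision.get_calibration(n); print(n,{k:(v if k!="T" else [[round(float(a),3) for a in r] for r in v]) for k,v in c.items()})
s=telemetry.observe(); print(s)
E
```

```text
bench.py
pics
scene {'fx': 416.4548997598303, 'fy': 416.4548997598303, 'cx': 251.6546564248061, 'cy': 186.42786528242772, 'T': [[-0.819, 0.285, -0.497, -3.982], [-0.573, -0.428, 0.699, 830.76], [-0.013, 0.858, 0.514, 537.149], [0.0, 0.0, 0.0, 1.0]]}
top {'fx': 360.3430912983635, 'fy': 360.3430912983635, 'cx': 255.2096253738979, 'cy': 185.32042893805567, 'T': [[-0.03, 0.985, -0.167, 276.526], [-0.999, -0.026, 0.026, 264.323], [0.021, 0.168, 0.986, 1016.826], [0.0, 0.0, 0.0, 1.0]]}
{'time': 0.1, 'joint_pos': array([-1.10293138,  0.32173662, -0.0700648 ,  1.4515193 ,  0.02258941,
        1.37079572, -0.05692703]), 'qvel': array([-0.00010146, -0.00210145,  0.00091261, -0.00318059, -0.00280813,
       -0.00063631,  0.00065447]), 'tau': array([-7.85856218e-05, -4.94878793e+01, -3.83917484e-01, -3.15207052e+01,
        1.31168280e-02,  7.54621607e-03, -8.90076450e-06]), 'tool_pos': array([284.78831789, 583.80936701, 249.05756022]), 'eef_rot': array([-1.45249994e-04,  2.24951110e-01,  9.74369693e-01, -8.23624996e-04]), 'wrist_force': array([-0.50486135, -0.78917246, -0.20692487]), 'moment': array([ 0.0462099 , -0.01082283, -0.02557642]), 'grip_force': 0.0, 'width': 85.47680109517492}
```

View pics/scene0.png

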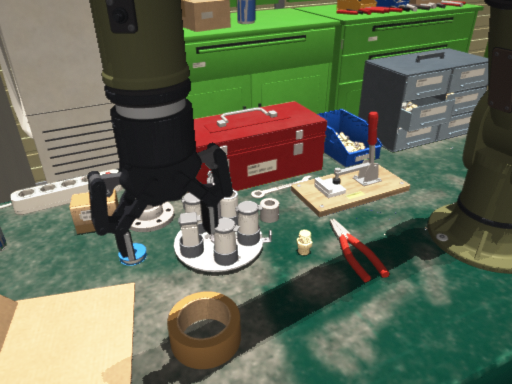

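View pics/top0.png

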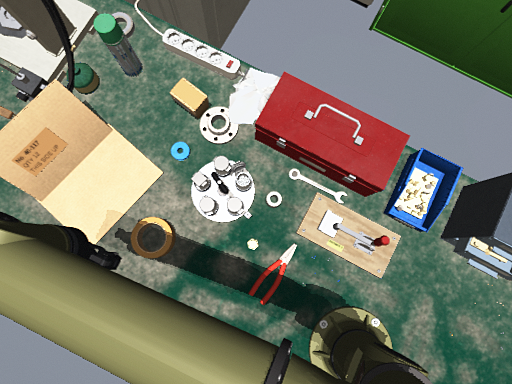

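```bash
cat > h.py <<'E'
import numpy as np
from bench import ctrl, vision, telemetry
def cal(n):
    c=vision.get_calibration(n); return c,np.array(c["T"],float)
def ray(n,u,v,ct=None):
    c,T=ct or cal(n)
    d=np.array([(u-c["cx"])/c["fx"],-(v-c["cy"])/c["fy"],-1.]); return T[:3,3],T[:3,:3]@d
def onz(n,u,v,z,ct=None):
    o,d=ray(n,u,v,ct); return o+d*(z-o[2])/d[2]
def proj(n,p,ct=None):
    c,T=ct or cal(n); q=T[:3,:3].T@(np.asarray(p,float)-T[:3,3])
    return np.array([c["cx"]+c["fx"]*q[0]/-q[2],c["cy"]+c["fy"]*q[1]/q[2]])
E
python3 - <<'E'
import cv2,numpy as np
from h import *
a=cv2.imread("pics/top0.png")[145:235,170:270]; b=cv2.imread("pics/scene0.png")[165:275,165:285]
A=cv2.resize(a,(400,360),interpolation=cv2.INTER_CUBIC)  # x4
B=cv2.resize(b,(400,367),interpolation=cv2.INTER_CUBIC)
B=B[:360]; cv2.imwrite("pics/c0.png",np.hstack([A,B]))
for z in (18,136): print(onz("top",223,191,z))
E
```

```text
[432.35918137 328.37407731  18.        ]
[413.94922389 320.8071948  136.        ]
```

View pics/c0.png

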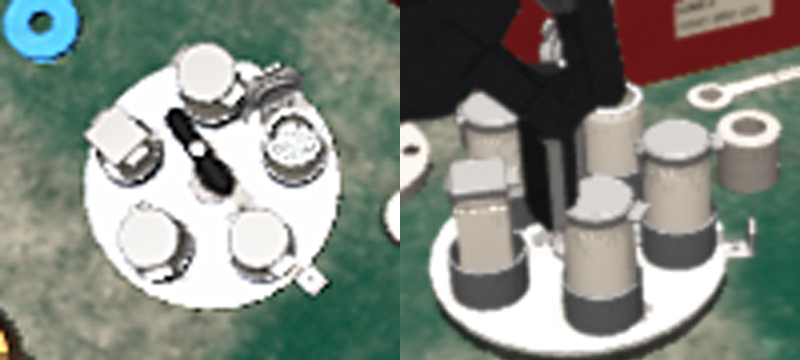

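```bash
python3 - <<'E'
import cv2,numpy as np
from h import *
im=cv2.imread("pics/top0.png"); ct=cal("top")
W=lambda u,v,z:onz("top",u,v,z,ct)[:2]
f=lambda x,y:(170+x/4-.375,145+y/4-.375)
ax=W(*f(213,187),18);print("disc crude",ax)
# disc outline: white mask hull
hsv=cv2.cvtColor(im,cv2.COLOR_BGR2HSV)
roi=np.zeros(im.shape[:2],np.uint8);roi[145:235,170:270]=1
m=((hsv[...,2]>225)&(hsv[...,1]<25)).astype(np.uint8)*roi
n,l,st,ce=cv2.connectedComponentsWithStats(m);k=1+st[1:,4].argmax();print(st[k])
c=max(cv2.findContours((l==k).astype(np.uint8),0,1)[0],key=cv2.contourArea)
P=np.array([W(u,v,18) for u,v in c[:,0]])
x=np.r_[ax,89.]
for i in range(20):   # circle of known radius: keep points near 89
    r=np.hypot(*(P-x[:2]).T); g=abs(r-89)<(8 if i<5 else 2.5)
    u=(P[g]-x[:2])/r[g][:,None]; x[:2]+=np.linalg.lstsq(u,r[g]-89,rcond=None)[0]
print("axis",x[:2],g.sum(),len(g))
A=x[:2]
# handle
d=(im.max(2)<45).astype(np.uint8); d[:, :205]=0;d[:,231:]=0;d[:168]=0;d[200:]=0
n,l,st,ce=cv2.connectedComponentsWithStats(d);print(st[1:],ce[1:])
k=1+st[1:,4].argmax()
v,u=np.nonzero(l==k);Q=np.array([W(a,b,147) for a,b in zip(u,v)])
e,V=np.linalg.eigh(np.cov(Q.T));print("handle",Q.mean(0),np.ptp(Q@V,axis=0),np.arctan2(V[1,1],V[0,1]))
def rel(n,p):
    q=p-A;print(n,p.round(1),"r",np.hypot(*q).round(1),"ang",np.degrees(np.arctan2(q[1],q[0])).round(1))
rel("ptr",W(*f(313,279),5))
for n,p,z in [("sq",(121,137),98),("spareTop",(207,72),98),("bl",(155,237),98),("front",(262,238),98),("open rim",(293,143),90),("opencap",(273,87),108)]: rel(n,W(*f(*p),z))
for n,p,z in [("hA",(178,118),147),("hB",(222,187),147)]: rel(n,W(*f(*p),z))
E
```

```text
disc crude [431.30676417 328.73951944]
[ 191  156   64   66 2136]
axis [437.16700274 330.3941795 ] 109 335
[[229 169   2   3   3]
 [212 172   8  10  42]
 [228 173   2   2   2]
 [223 175   4   2   4]
 [218 182  10  12  59]
 [205 186   5   5   6]] [[229.66666667 170.        ]
 [214.9047619  176.21428571]
 [228.5        173.5       ]
 [224.5        175.5       ]
 [222.89830508 187.88135593]
 [207.16666667 188.        ]]
handle [419.95137404 320.23503539] [13.63771059 29.64649551] -2.5280853382269433
ptr [366.1 260.5] r 99.7 ang -135.5
sq [453.2 382.4] r 54.5 ang 72.9
spareTop [494.9 326.3] r 57.9 ang -4.0
bl [387.6 361.1] r 58.3 ang 148.3
front [385.  292.8] r 64.3 ang -144.2
open rim [447.8 271.5] r 59.9 ang -79.7
opencap [481.5 283.3] r 64.7 ang -46.7
hA [454.8 341.2] r 20.6 ang 31.6
hB [411.2 314.9] r 30.2 ang -149.3
```

Units first: shifts go in shares of 30 cm and turns go in shares of pi/2 rad. So -33 mm is -0.11, -30 mm is -0.1, 0.1 rad is 0.0637.

>>> step_hand:
  steps:
    - {"sx":-0.11,"sy":-0.05}
    - {"sx":-0.11,"sy":-0.05}
    - {"sx":-0.11,"sy":-0.05}
    - {"sx":-0.11,"sy":-0.05}
    - {"sx":-0.11,"sy":-0.05}
    - {"sx":-0.11,"sy":-0.05}
    - {"sx":-0.11,"sy":-0.05}
    - {"sx":-0.11,"sy":-0.05}
    - {"sx":-0.1,"sy":-0.05}
    - {"az":0.0637}
  aperture: 0
  squeeze: 20

```text
time: 0.93
tool_pos: [495.7, 325.1, 249.8]
eef_rot: [0.002, 0.279, 0.96, -0.002]
wrist_force: [1.1, -2.5, 0.7]
width: -0.2
grip_force: 0.0
```

>>> step_hand:
  steps:
    - {"az":0.07}
    - {"az":0.07}
    - {"az":0.07}
    - {"az":0.07}
    - {"az":0.07}
    - {"az":0.07}
    - {}
    - {}

```text
time: 1.6
tool_pos: [489.8, 333.9, 249.6]
eef_rot: [-0.0, 0.569, 0.822, -0.0]
wrist_force: [-0.4, 0.2, -0.8]
width: -0.0
grip_force: 0.0
```

```bash
python3 - <<'E'
import cv2,numpy as np
from h import *
from scipy.spatial.transform import Rotation as R
for n in ("wrist","top","scene"):
    ct=cal(n)
    im=vision.get_image(n); cv2.imwrite(f"pics/{n}1.png",im[:,:,::-1])
    if n=="wrist": np.save("w1.npy",ct[1]);print(ct)
    print(n,proj(n,[433.5,327.5,136],ct),proj(n,[481,283,110],ct))
s=telemetry.observe();print(s["time"],s["tool_pos"],s["width"]);w,x,y,z=s["eef_rot"];print(R.from_quat([x,y,z,w]).as_matrix().round(3))
a=cv2.imread("pics/scene1.png")[165:275,165:285];B=cv2.resize(a,(400,367),interpolation=cv2.INTER_CUBIC)
t=cv2.imread("pics/top1.png")[145:235,170:270];A=cv2.resize(t,(400,360),interpolation=cv2.INTER_CUBIC)
w=cv2.resize(cv2.imread("pics/wrist1.png"),(400,300),interpolation=cv2.INTER_AREA)
cv2.imwrite("pics/c1.png",np.hstack([cv2.imread("pics/wrist1.png")[:367,:],np.vstack([cv2.resize(t,(288,183)),B[:184,:288]])]))
E
```

```text
({'fx': 284.99226503911984, 'fy': 284.99226503911984, 'cx': 257.1184575809423, 'cy': 192.619178289616, 'T': array([[ 9.35736153e-01, -3.39585279e-01, -9.52874057e-02,
         4.65418648e+02],
       [ 3.52699752e-01,  9.00279959e-01,  2.55144821e-01,
         3.99353967e+02],
       [-8.58083579e-04, -2.72356078e-01,  9.62196150e-01,
         3.73180093e+02],
       [ 0.00000000e+00,  0.00000000e+00,  0.00000000e+00,
         1.00000000e+00]])}, array([[ 9.35736153e-01, -3.39585279e-01, -9.52874057e-02,
         4.65418648e+02],
       [ 3.52699752e-01,  9.00279959e-01,  2.55144821e-01,
         3.99353967e+02],
       [-8.58083579e-04, -2.72356078e-01,  9.62196150e-01,
         3.73180093e+02],
       [ 0.00000000e+00,  0.00000000e+00,  0.00000000e+00,
         1.00000000e+00]]))
wrist [192.739995   180.04017649] [230.8319272  231.06235131]
top [220.17269998 183.27452476] [237.98643407 166.40689142]
scene [216.87631021 188.60745437] [213.22954275 183.35564942]
1.75 [489.96813243 333.98815825 249.88433838] 0.1756238484422845
[[-0.351  0.936 -0.   ]
 [ 0.936  0.351 -0.   ]
 [-0.    -0.    -1.   ]]
```

View pics/c1.png

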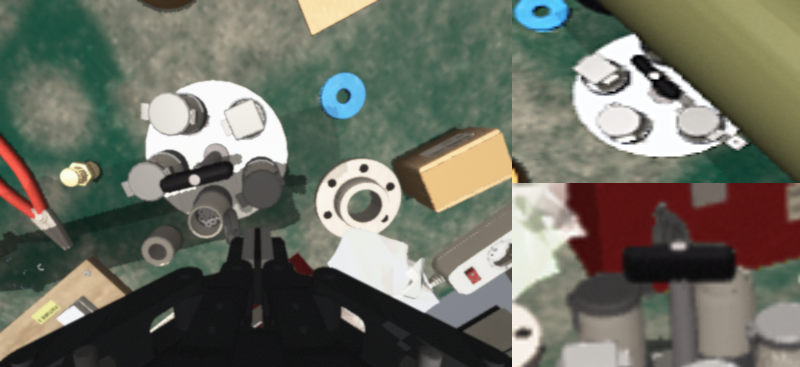

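```bash
python3 - <<'E'
import cv2
a=cv2.imread("pics/wrist1.png")[75:270,110:300]; cv2.imwrite("pics/c2.png",cv2.resize(a,None,fx=3,fy=3,interpolation=cv2.INTER_CUBIC))
E
```

```text
(no output)
```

View pics/c2.png

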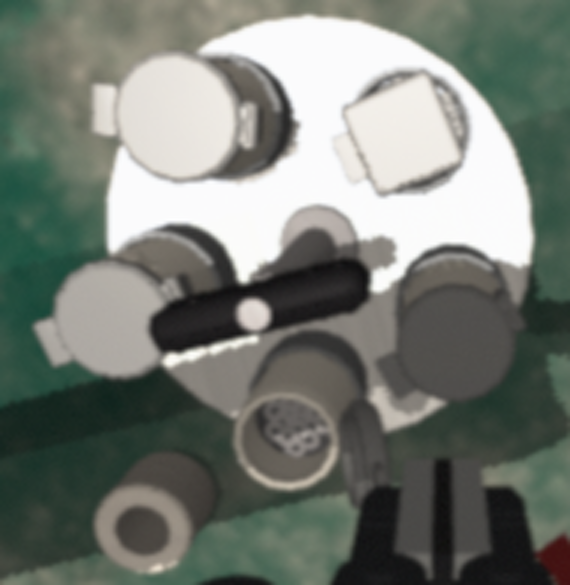

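```bash
python3 - <<'E'
import numpy as np
from h import *
c,_=cal("wrist"); w=(c,np.load("w1.npy")); t=cal("top")
F=lambda x,y:(110+x/3-.33,75+y/3-.33); G=lambda x,y:(170+x/4-.375,145+y/4-.375)
def tri(a,b):
    o1,d1=ray("wrist",*F(*a),w);o2,d2=ray("top",*G(*b),t)
    d1/=np.linalg.norm(d1);d2/=np.linalg.norm(d2)
    s=np.linalg.lstsq(np.c_[d1,-d2],o2-o1,rcond=None)[0];p,q=o1+d1*s[0],o2+d2*s[1]
    return (p+q)/2,np.linalg.norm(p-q)
for n,a,b,z in [("hub",(253,314),(198,149),149),("hmid",(261,308),(200,152.5),147),("rim",(287,440),(293,143),90),("capmid",(366,455),(273,87),110),
  ("sq",(405,132),(121,137),98),("back",(457,343),(207,72),98),("left",(180,117),(155,237),98),("front",(110,320),(262,238),98)]:
    p,e=tri(a,b);print(n,"tri",p.round(1),round(e,1),"w",onz("wrist",*F(*a),z,w)[:2].round(1),"t",onz("top",*G(*b),z,t)[:2].round(1))
h=[onz("wrist",*F(*q),143,w)[:2] for q in ((157,333),(366,285))];d=h[1]-h[0];print("bar",h,np.linalg.norm(d),np.degrees(np.arctan2(d[1],d[0])))
for z in (95,130):print("cap edge ends",onz("wrist",*F(353,405),z,w)[:2],onz("wrist",*F(372,505),z,w)[:2])
print("ptr strip",onz("top",*G(313,279),4,t))
E
```

```text
hub tri [435.5 329.9 142.1] 1.1 w [436.  332.4] t [434.7 329.1]
hmid tri [435.5 329.4 131.1] 0.5 w [437.3 334.1] t [432.9 328. ]
rim tri [451.3 270.9  78.5] 3.0 w [453.1 275.1] t [447.8 271.5]
capmid tri [481.8 283.9 101.5] 2.6 w [480.1 288.1] t [481.1 283.3]
sq tri [456.8 387.1  73.7] 3.8 w [456.4 389.5] t [453.2 382.4]
back tri [498.1 327.6  82.4] 1.0 w [495.9 331.6] t [494.9 326.3]
left tri [387.6 365.1  85.6] 6.1 w [389.6 369.1] t [387.6 361.1]
front tri [384.7 294.3  90.3] 3.6 w [385.7 298.5] t [385.  292.8]
bar [array([411.87720321, 315.95997784]), array([461.76620067, 349.2634798 ])] 59.9836253555046 33.72517261358323
cap edge ends [470.65974668 297.62890315] [489.26032261 264.42210244]
cap edge ends [470.00032334 310.42772416] [486.2606162  281.39892919]
ptr strip [366.16015429 260.48738202   4.        ]
```

Converted, 20 mm is 0.0667, 18 mm is 0.06.

>>> step_hand:
  steps:
    - {"sx":-0.05,"sy":0.02}
    - {"sx":-0.05,"sy":0.02}
    - {"sx":-0.0433,"sy":0.0167}
    - {"sz":0.06}
    - {"sz":0.0667}
    - {"sz":0.0667}
    - {"sz":0.0667}
    - {"sz":0.06}
    - {"sz":0.04}
    - {}

```text
time: 2.58
tool_pos: [519.3, 298.7, 139.0]
eef_rot: [-0.001, 0.57, 0.822, -0.002]
wrist_force: [0.1, -0.0, 0.2]
width: -0.2
grip_force: 0.0
```

```bash
python3 - <<'E'
import cv2,numpy as np
from h import *
ct=cal("wrist");np.save("w2.npy",ct[1]);im=vision.get_image("wrist"); cv2.imwrite("pics/wrist2.png",im[:,:,::-1])
s=telemetry.observe()["tool_pos"];print(s,"tip px",proj("wrist",s-[0,0,19],ct))
cv2.imwrite("pics/c3.png",cv2.resize(im[60:330,60:400,::-1],None,fx=2.2,fy=2.2,interpolation=cv2.INTER_CUBIC))
E
```

```text
[520.28725745 299.19534932 140.86872742] tip px [258.97267673 245.62964417]
```

View pics/c3.png

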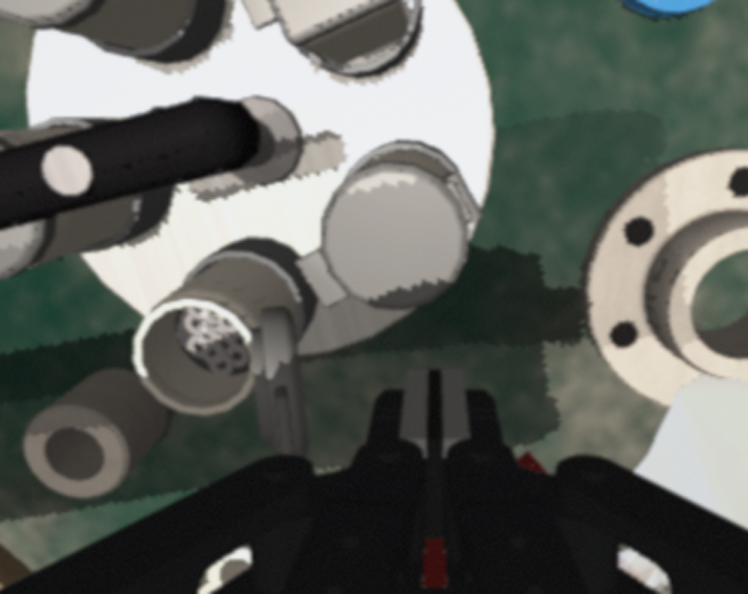

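```bash
python3 - <<'E'
import numpy as np
from h import *
c,_=cal("wrist"); w=(c,np.load("w2.npy"))
F=lambda x,y:(60+x/2.2-.3,60+y/2.2-.3)
e=np.array([.936,.351]);n=np.array([-.351,.936]);tcp=np.array([520.3,299.2])
for k,p,z in [("rim",(195,356),90),("hub",(68,171),149),("backcap",(395,232),98),("capmid",(285,385),110),("capR free?",(305,450),125),("capR hi n",(298,330),112),("hinge",(262,335),93),("hinge2",(262,400),93),("tipL",(403,371),122),("tipR",(469,371),122)]:
    q=onz("wrist",*F(*p),z,w)[:2];print(k,q.round(1),"rel e %.1f n %.1f"%((q-tcp)@e,(q-tcp)@n))
E
```

```text
rim [452.6 275.1] rel e -71.8 n 1.2
hub [437.1 332.1] rel e -66.4 n 60.0
backcap [495.5 332.3] rel e -11.6 n 39.7
capmid [482.  285.9] rel e -40.5 n 1.0
capR free? [493.  278.7] rel e -32.8 n -9.6
capR hi n [480.9 302.7] rel e -35.7 n 17.1
hinge [469.8 289.7] rel e -50.6 n 8.9
hinge2 [475.5 270.1] rel e -52.1 n -11.5
tipL [508.7 305.7] rel e -8.6 n 10.1
tipR [523.6 311.3] rel e 7.4 n 10.2
```

Converted, -5.5 mm is -0.0183, -4.7 mm is -0.0157.

>>> step_hand:
  steps:
    - {"sy":-0.0183}
    - {"sy":-0.0183}
    - {"sy":-0.0183}
    - {"sy":-0.0183,"sz":-0.0017}
    - {"sy":-0.0133,"sz":-0.005}
    - {"sy":-0.0133,"sz":-0.005}
    - {"sy":-0.0133,"sz":-0.005}
    - {"sy":-0.0157,"sz":-0.0013}
    - {"sy":-0.0157,"sz":-0.0013}
    - {"sy":-0.0157,"sz":-0.0013}

```text
time: 3.47
tool_pos: [475.5, 282.7, 148.3]
eef_rot: [0.0, 0.57, 0.821, 0.0]
wrist_force: [0.6, 0.1, 0.1]
width: 0.1
grip_force: 0.1
```

>>> step_hand:
  steps:
    - {}
    - {}

```text
time: 3.63
tool_pos: [475.7, 282.8, 148.3]
eef_rot: [-0.0, 0.57, 0.821, 0.0]
wrist_force: [0.9, 0.4, -0.3]
width: -0.1
grip_force: 0.1
```

```bash
python3 - <<'E'
import cv2,numpy as np
from h import *
ct=cal("wrist");np.save("w3.npy",ct[1]);im=vision.get_image("wrist"); cv2.imwrite("pics/wrist3.png",im[:,:,::-1])
im2=vision.get_image("scene");cv2.imwrite("pics/scene3.png",im2[:,:,::-1])
print(telemetry.observe()["tool_pos"])
cv2.imwrite("pics/c4.png",np.hstack([cv2.resize(im[100:280,60:360,::-1],(400,240)),cv2.resize(im2[145:265,150:310,::-1],(320,240),interpolation=cv2.INTER_CUBIC)]))
E
```

```text
[476.04984091 282.89151992 148.23476996]
```

View pics/c4.png

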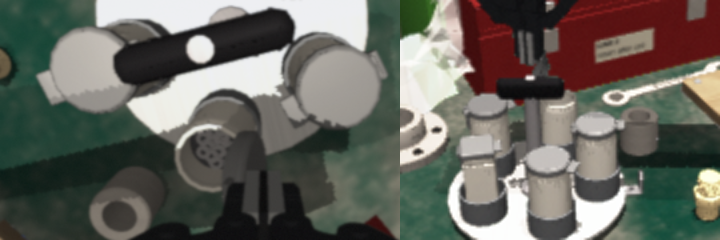

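Converted, -4 mm is -0.0133, 3.5 mm is 0.0117.

>>> step_hand:
  steps:
    - {"sy":-0.0133,"sz":0.004}
    - {"sy":-0.0133,"sz":0.005}
    - {"sy":-0.0133,"sz":0.006}
    - {"sy":-0.0113,"sz":0.0073}
    - {"sy":-0.0107,"sz":0.0077}
    - {"sy":-0.01,"sz":0.0083}
    - {"sy":-0.0087,"sz":0.01}
    - {"sy":-0.008,"sz":0.0103}
    - {"sy":-0.0067,"sz":0.0107}
    - {"sy":-0.005,"sz":0.0117}

```text
time: 4.57
tool_pos: [447.4, 272.3, 123.6]
eef_rot: [-0.0, 0.57, 0.821, -0.0]
wrist_force: [-0.2, -0.6, 0.8]
width: -0.1
grip_force: 0.2
```

>>> step_hand:
  steps:
    - {"sy":-0.0033,"sz":0.0117}
    - {"sz":0.0067}
    - {"sz":0.0033}
    - {"sz":0.0033}
    - {"sz":0.0033}
    - {}

```text
time: 5.07
tool_pos: [447.9, 272.3, 116.7]
eef_rot: [0.001, 0.57, 0.821, 0.001]
wrist_force: [-0.7, -1.2, 5.3]
width: -0.2
grip_force: 2.8
```

Converted, 0.6 mm is 0.002.

>>> step_hand:
  steps:
    - {"sz":0.002}
    - {"sz":0.002}
    - {}

```text
time: 5.32
tool_pos: [448.6, 272.6, 116.5]
eef_rot: [0.001, 0.57, 0.821, 0.002]
wrist_force: [-0.8, -0.9, 9.5]
width: -0.1
grip_force: 5.1
```

>>> step_hand:
  steps:
    - {}
    - {}

```text
time: 5.48
tool_pos: [448.6, 272.6, 116.6]
eef_rot: [0.001, 0.57, 0.821, 0.002]
wrist_force: [-0.9, -1.5, 9.7]
width: 0.4
grip_force: 5.0
```

Converted, -25 mm is -0.0833, -22 mm is -0.0733.

>>> step_hand:
  steps:
    - {"sz":-0.0267}
    - {"sz":-0.0667}
    - {"sz":-0.0833}
    - {"sz":-0.0833}
    - {"sz":-0.0733}
    - {}
    - {}
  aperture: 85

```text
time: 6.07
tool_pos: [447.6, 272.5, 215.8]
eef_rot: [0.0, 0.57, 0.821, 0.002]
wrist_force: [1.1, -0.6, -1.5]
width: 83.2
grip_force: 0.0
```

```bash
python3 - <<'E'
import cv2,numpy as np
from h import *
ct=cal("wrist");np.save("w4.npy",ct[1]);im=vision.get_image("wrist"); cv2.imwrite("pics/wrist4.png",im[:,:,::-1])
s=telemetry.observe()["tool_pos"];print(s)
cv2.imwrite("pics/c5.png",cv2.resize(im[60:300,100:400,::-1],None,fx=2.2,fy=2.2,interpolation=cv2.INTER_CUBIC))
E
```

```text
[446.80832135 272.04400579 214.3630068 ]
```

View pics/c5.png

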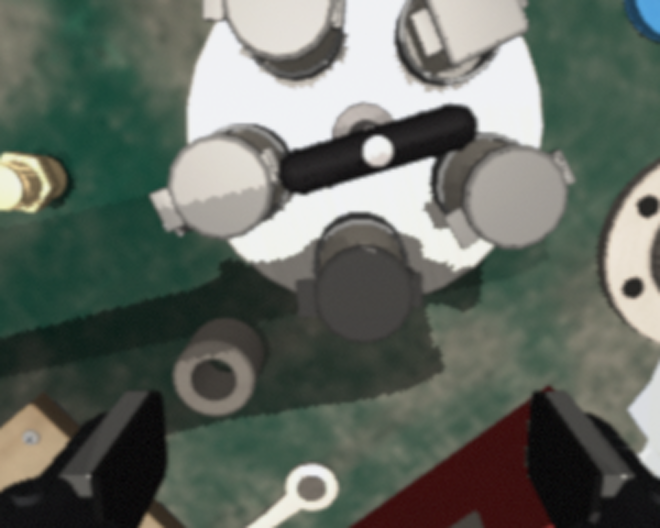

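```bash
python3 - <<'E'
import cv2,numpy as np
from h import *
c,_=cal("wrist"); w=(c,np.load("w4.npy"))
F=lambda x,y:(100+x/2.2-.3,60+y/2.2-.3)
print("hub",onz("wrist",*F(377,150),148,w))
im=cv2.imread("pics/wrist4.png");m=(im.max(2)<40).astype(np.uint8);m[:105]=0;m[150:]=0;m[:,:225]=0;m[:,320:]=0
n,l,st,ce=cv2.connectedComponentsWithStats(m);k=1+st[1:,4].argmax()
ct=max(cv2.findContours((l==k).astype(np.uint8),0,1)[0],key=cv2.contourArea)
P=np.array([onz("wrist",u,v,143,w)[:2] for u,v in ct[:,0]],np.float32);(x,y),wh,_=r=cv2.minAreaRect(P)
b=cv2.boxPoints(r);E=[b[1]-b[0],b[2]-b[1]];d=max(E,key=np.linalg.norm);print("bar",x,y,wh,np.degrees(np.arctan2(d[1],d[0]))%180)
q=np.mean([onz("wrist",*F(*p),98,w)[:2] for p in ((362,292),(516,195),(222,187))],0)
for p in ((362,292),(516,195),(222,187)):print(onz("wrist",*F(*p),98,w)[:2])
E
```

```text
hub [435.53117538 331.9346412  148.        ]
bar 435.3853759765625 331.53240966796875 (60.614681243896484, 13.793974876403809) 34.785053
[453.2707072  276.62242817]
[494.87278303 333.35567291]
[388.35485742 296.8775908 ]
```

Converted, 20 mm is 0.0667, 19.7 mm is 0.0657, 0.12 rad is 0.0764.

>>> step_hand:
  steps:
    - {"sx":0.0667,"sy":0.011}
    - {"sx":0.0667,"sy":0.011}
    - {"sx":0.0657,"sy":0.0113}
    - {"az":0.0764}
    - {"az":0.0764}
    - {"az":0.0764}
    - {"az":0.0764}
    - {"az":0.0764}
    - {"az":0.0764}
    - {"az":0.0764}
  aperture: 85

```text
time: 6.95
tool_pos: [434.5, 330.8, 212.4]
eef_rot: [0.0, 0.857, 0.515, -0.002]
wrist_force: [0.4, -0.2, -0.5]
width: 84.7
grip_force: 0.0
```

>>> step_hand:
  steps:
    - {"az":0.0764}
    - {"az":0.0764}
    - {"az":0.0764}
    - {"az":0.0764}
    - {}
    - {}

```text
time: 7.45
tool_pos: [434.7, 331.0, 212.9]
eef_rot: [0.001, 0.954, 0.301, -0.001]
wrist_force: [0.2, 0.4, 0.4]
width: 85.2
grip_force: 0.0
```

```bash
python3 - <<'E'
from h import *
import cv2
s=telemetry.observe();print(s["tool_pos"],s["joint_pos"].round(2));w,x,y,z=s["eef_rot"];print(np.degrees(2*np.arctan2(y,x))-90)
ct=cal("wrist");im=vision.get_image("wrist");cv2.imwrite("pics/wrist5.png",im[:,:,::-1]);np.save("w5.npy",ct[1])
print(proj("wrist",[435.7,331.7,148],ct))
t=np.radians(34.5);print([proj("wrist",[435.7+k*np.cos(t),331.7+k*np.sin(t),147],ct).round() for k in(-32,32)])
m=(im.max(2)<40)
E
```

```text
[434.72142544 331.00626427 212.91293814] [-0.91  0.12  0.22  1.77 -0.03  1.26 -1.63]
-54.98236782179545
[258.07480308 212.7411394 ]
[array([258., 253.]), array([259., 168.])]
```

Converted, 15 mm is 0.05, 10 mm is 0.0333.

>>> step_hand:
  steps:
    - {"sx":0.0033,"sz":0.0333}
    - {"sz":0.05}
    - {"sz":0.05}
    - {"sz":0.05}
    - {"sz":0.0333}
    - {"sz":0.0167}
    - {}
    - {}
  aperture: 85

```text
time: 8.17
tool_pos: [436.3, 332.0, 144.3]
eef_rot: [0.0, 0.954, 0.299, 0.0]
wrist_force: [-0.4, 0.3, -0.5]
width: 84.9
grip_force: 0.0
```

>>> step_hand:
  steps:
    - {}
    - {}
    - {}
    - {}
    - {}
    - {}
    - {}
    - {}
    - {}
    - {}
  aperture: 0
  squeeze: 60

```text
time: 9.0
tool_pos: [436.6, 331.4, 144.7]
eef_rot: [0.0, 0.954, 0.299, 0.0]
wrist_force: [0.0, -4.2, 4.7]
width: 12.9
grip_force: 60.5
```

Converted, -0.08 rad is -0.0509.

>>> step_hand:
  steps:
    - {"az":-0.0191}
    - {"az":-0.0318}
    - {"az":-0.0446}
    - {"az":-0.0509}
    - {"az":-0.0509}
    - {"az":-0.0509}
    - {"az":-0.0509}
    - {"az":-0.0509}
    - {"az":-0.0509}
    - {"az":-0.0509}

```text
time: 9.83
tool_pos: [436.2, 331.7, 144.7]
eef_rot: [0.0, 0.79, 0.614, -0.0]
wrist_force: [-0.5, -2.9, 6.0]
width: 12.6
grip_force: 60.5
```

>>> step_hand:
  steps:
    - {"az":-0.0509}
    - {"az":-0.0509}
    - {"az":-0.0509}
    - {"az":-0.0509}
    - {"az":-0.0509}
    - {"az":-0.0509}
    - {"az":-0.0509}
    - {"az":-0.0509}
    - {"az":-0.0509}
    - {"az":-0.0509}

```text
time: 10.67
tool_pos: [435.6, 331.6, 144.7]
eef_rot: [-0.0, 0.488, 0.873, -0.001]
wrist_force: [-1.6, -4.2, 6.0]
width: 12.8
grip_force: 60.7
```

>>> step_hand:
  steps:
    - {"az":-0.0509}
    - {"az":-0.0509}
    - {"az":-0.0509}
    - {"az":-0.0509}
    - {"az":-0.0509}
    - {"az":-0.0509}
    - {"az":-0.0446}
    - {"az":-0.0318}
    - {"az":-0.0191}
    - {}

```text
time: 11.5
tool_pos: [435.4, 331.3, 144.7]
eef_rot: [-0.001, 0.195, 0.981, -0.001]
wrist_force: [-3.4, -4.7, 7.3]
width: 12.9
grip_force: 60.9
```

Converted, -0.08 rad is -0.0509.

>>> step_hand:
  steps:
    - {"az":-0.0255}
    - {"az":-0.0382}
    - {"az":-0.0509}
    - {"az":-0.0509}
    - {"az":-0.0509}
    - {"az":-0.0509}
    - {"az":-0.0382}
    - {"az":-0.0255}
    - {}
    - {}

```text
time: 12.33
tool_pos: [435.3, 330.9, 144.7]
eef_rot: [-0.001, -0.063, 0.998, -0.001]
wrist_force: [-2.9, -5.9, 7.7]
width: 12.6
grip_force: 61.0
```

```bash
python3 - <<'E'
from h import *
import cv2
ct=cal("wrist");im=vision.get_image("wrist");np.save("w6.npy",ct[1]);t=vision.get_image("top");sc=vision.get_image("scene")
for n,i in (("wrist",im),("top",t),("scene",sc)):cv2.imwrite(f"pics/{n}6.png",i[:,:,::-1])
s=telemetry.observe();print(s["tool_pos"],s["joint_pos"].round(2));w,x,y,z=s["eef_rot"];print(np.degrees(2*np.arctan2(y,x))-90)
print(proj("wrist",[435.7,331.7,18],ct))
a=cv2.resize(im[:300,:,::-1],(800,469))
cv2.imwrite("pics/c6.png",np.hstack([cv2.resize(im[:,:,::-1],(480,360)),cv2.resize(sc[165:275,165:285,::-1],(320,360),interpolation=cv2.INTER_CUBIC)]))
E
```

```text
[435.32902261 330.95068158 144.70387806] [-0.68  0.18 -0.02  1.84  0.    1.12  1.  ]
97.22122785555135
[257.22906445 191.65315487]
```

View pics/c6.png

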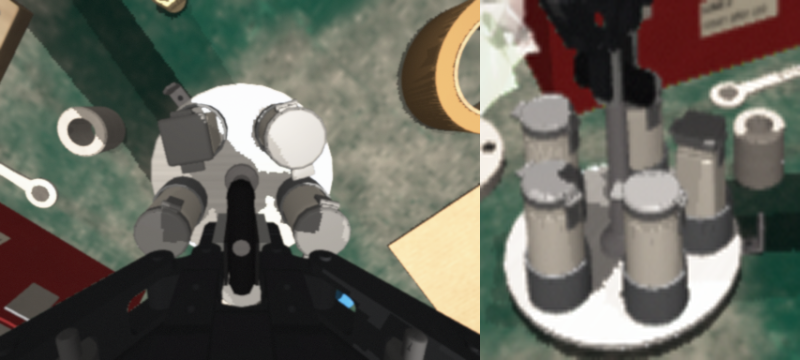

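```bash
python3 - <<'E'
import cv2,numpy as np
a=cv2.imread("pics/wrist6.png")[75:225,150:270];b=cv2.imread("pics/top6.png")[160:235,190:265]
g=lambda i:np.clip(i.astype(float)*1.4,0,255).astype(np.uint8)
cv2.imwrite("pics/c7.png",np.hstack([cv2.resize(g(a),(480,600),interpolation=cv2.INTER_CUBIC),cv2.resize(b,(300,600)[:1]+(300,),interpolation=cv2.INTER_CUBIC) if 0 else cv2.copyMakeBorder(cv2.resize(b,(300,300),interpolation=cv2.INTER_CUBIC),0,300,0,0,0)]))
E
```

View pics/c7.png

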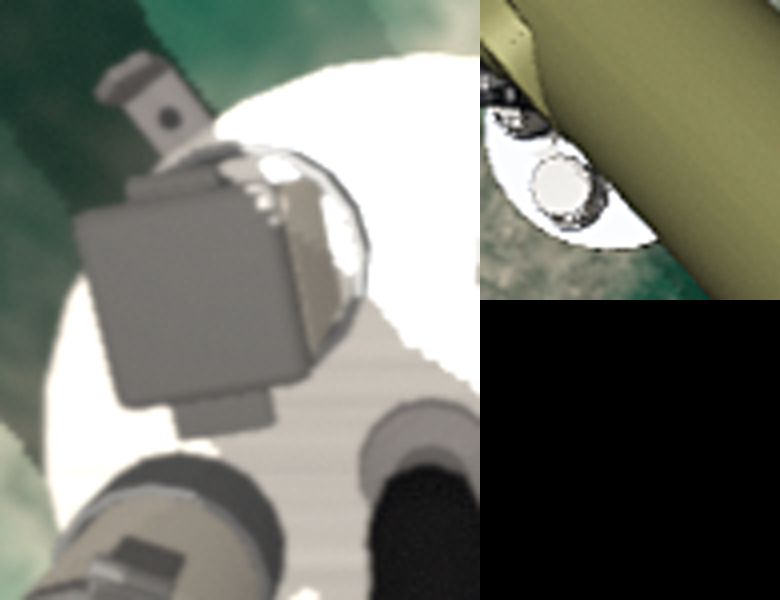

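```bash
python3 - <<'E'
import numpy as np
from h import *
c,_=cal("wrist"); w=(c,np.load("w6.npy"))
F=lambda x,y:(150+x/4-.375,75+y/4-.375)
A=np.array([435.4,331.3])
# disc edge points, z=18
E=[(475,57),(380,66),(300,90),(240,122),(45,380),(48,440),(60,510)]
P=np.array([onz("wrist",*F(*p),18,w)[:2] for p in E]);x=A.copy()
for i in range(20):
    r=np.hypot(*(P-x).T);x=x+np.linalg.lstsq((P-x)/r[:,None],r-89,rcond=None)[0]
print("disc axis",x,(r-89).round(1))
for k,p,z in [("hole",(170,118),3),("stripfar L",(130,108),3),("stripfar R",(178,60),3),("strip near L",(160,160),3),("strip near R",(215,115),3),("ptr top L",(97,93),28),("ptr top R",(140,50),28),
   ("ptr topmid",(120,70),28),("sq cap",(194,297),98),("sqL",(80,220),98),("sqR",(265,190),98),("sqr2",(310,375),98),("sql2",(125,405),98),("collar R",(366,255),46),("hubfoot top",(427,398),18)]:
    q=onz("wrist",*F(*p),z,w)[:2];print(k,q.round(1),*["%.1f/%.1f"%(np.hypot(*(q-a)),np.degrees(np.arctan2(*(q-a)[::-1]))) for a in (A,x)])
E
```

```text
disc axis [436.95026055 334.0522244 ] [ 1.1 -0.  -0.6 -1.2  1.9  0.1 -1.1]
hole [367.  264.5] 95.6/-135.7 98.6/-135.2
stripfar L [366.  255.6] 102.7/-132.5 105.8/-132.1
stripfar R [354.6 265.5] 104.2/-140.8 107.2/-140.2
strip near L [376.3 262.9] 90.4/-130.8 93.5/-130.5
strip near R [365.1 274.4] 90.4/-141.0 93.4/-140.3
ptr top L [364.  255.2] 104.3/-133.2 107.4/-132.8
ptr top R [354.8 263.3] 105.4/-139.8 108.4/-139.3
ptr topmid [359.1 259.6] 104.7/-136.8 107.8/-136.3
sq cap [391.9 290.7] 59.5/-137.0 62.5/-136.1
sqL [382.8 273.4] 78.2/-132.2 81.3/-131.7
sqR [375.2 299.8] 67.9/-152.4 70.6/-151.0
sqr2 [401.5 309. ] 40.6/-146.7 43.4/-144.8
sql2 [409.7 281.4] 56.1/-117.3 59.3/-117.4
collar R [387.4 313.1] 51.4/-159.2 53.8/-157.1
hubfoot top [419.6 328.9] 16.0/-171.3 18.1/-163.4
```

Units first: shifts go in shares of 30 cm and turns go in shares of pi/2 rad. So -0.008 rad is -0.0051.

>>> step_hand:
  steps:
    - {"az":-0.0051}
    - {"az":-0.0051}
    - {}
    - {}
    - {}
    - {}
    - {}
    - {}
  aperture: 0
  squeeze: 100

```text
time: 13.15
tool_pos: [435.3, 330.9, 144.8]
eef_rot: [-0.001, -0.071, 0.997, -0.001]
wrist_force: [-4.0, -5.7, 9.6]
width: 12.0
grip_force: 98.1
```

```bash
python3 - <<'E'
from h import *
import cv2
ct=cal("wrist");im=vision.get_image("wrist")[:,:,::-1].copy();cv2.imwrite("pics/wrist7.png",im)
s=telemetry.observe();w,x,y,z=s["eef_rot"];print(s["time"],s["tool_pos"],s["grip_force"],s["wrist_force"],s["moment"],(np.degrees(2*np.arctan2(y,x))-90)%360)
# image shift of the square-cap patch vs frame 6 : it should stay put relative to the camera (carousel turned with gripper); strip should move
old=cv2.imread("pics/wrist6.png")
for k,(u,v,a,b) in {"sqcap":(165,118,235,182),"strip":(170,85,205,115),"spare caps":(260,105,350,190),"bush":(55,105,140,180)}.items():
    r=cv2.matchTemplate(cv2.resize(im[v-8:b+8,u-8:a+8],None,fx=4,fy=4),cv2.resize(old[v:b,u:a],None,fx=4,fy=4),cv2.TM_CCOEFF_NORMED);_,m,_,p=cv2.minMaxLoc(r);print(k,round(m,3),p[0]/4-8,p[1]/4-8)
E
```

```text
13.2 [435.31161251 330.92322206 144.79855964] 98.09386697597802 [-4.30619716 -6.83110157  9.54036821] [-1.22131962  0.73484869 -0.02421972] 98.1347966403153
sqcap 0.992 0.25 -0.25
strip 0.994 1.5 -1.0
spare caps 0.992 0.0 0.0
bush 0.998 0.5 -2.75
```

```bash
python3 -c "
from bench import ctrl, vision, telemetry
print(ctrl.close_job())"
```

```text
the job is handed in; nothing more can be done
None
```

The open cap was pressed shut before anything was turned, the square canister now stands within about 1° of the pointer by camera measurement, and the gripper is still holding the tee handle at about 98 N; the job was handed in at 13.2 s.

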